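# Set and lock the airbrush regulator, then present the airbrush

## Robot

A 7-joint arm with a two-finger parallel gripper is mounted at the origin on the work surface. World frame = base frame: x ahead of the robot, y to its left, z up, the work surface at z = 0. Lengths are in m, angles in rad, forces in N, time in s.
With the tool pointing down it reaches from about 0.35 to 0.9 m from the base axis. Payload 19.9 kg.
Tool frame: the origin (TCP) lies between the finger pads; the fingertips stand 19 mm ahead of it and the grasp point (between the pads) is the TCP; z points along the fingers, y is the direction in which the jaws open and shut (so a half turn about z gives the same grasp; the last joint's range is limited). The gripper opens to 94 mm and grips with 3 to 60 N. Pads are 16 mm wide; open, the fingers measure 119 mm over their backs; the gripper's body (75 mm by 177 mm) begins 78 mm behind the grasp point.
Start: joints at [-1.325, 0.417, -0.01, 1.614, 0.005, 1.111, -0.053], TCP at [0.177, 0.599, 0.224] pointing down, gripper open.
Joint ranges: [-2.81, 2.81], [-0.39, 2.02], [-1.27, 1.25], [0.06, 2.57], [-1.19, 4.33], [0.19, 2], [-2.82, 2.82]. Speed limits (rad/s): [1.89, 1.89, 2.39, 2.39, 3.01, 3.01, 3.01].

## Interface

Orientations are given as a 3x3 rotation matrix whose columns are the frame's x, y, z axes.
In Python, from rig import robot gives the robot as it stands. Calls block until the motion is done:
- robot.move_ptp(position, orientation): joint-space move of the TCP to a pose.
- robot.move_linear(position, velocity=0.15, frame=None, threshold=None): straight line of the TCP; frame=None keeps the orientation; velocity is the mean speed in m/s. With threshold (N) it stops when the force on the tool has changed by that much, and returns True; else False.
- robot.goto_joints(angles): joint-space move.
- robot.gripper_to(opening): finger opening in m; the grip force is fixed at half the most; returns when the fingers have stopped.
- robot.pause(seconds).
- robot.ik(position, orientation): joint angles nearest the present ones, or None.
- robot.get_state(): the state.
- robot.grab_frame(name): name is "scene" or "top" or "wrist"; returns the picture (384x512x3 uint8, red, green, blue); there is no depth.
- robot.camera_info(name): a dict with "fx", "fy", "cx", "cy" (pixels), "rvec" (rotation vector, rad) and "tvec" (3), from world to camera coordinates, as OpenCV has them. Camera axes: x right, y down, z forward; pixel columns grow to the right and rows downward; lengths in m; the calibration is good to about 2 mm. A picture is of the moment at which its call begins: read the wrist's pose just before it. camera_info takes no time and is no camera call; for the wrist camera it gives the pose at the moment of the call.
A pose or a line that the arm cannot do raises robot.PlanningError and nothing moves.
- robot.sign_off(): hands the job in, once; it reports no verdict.
The state is a dict: "time": time; "qpos": joint angles; "joint_vel": joint speeds; "effort": joint torques, N m; "ee_pos": TCP position; "tool_rot": TCP orientation; "force": force on the tool from outside, world axes, zero at the start; "moment": the same for the moment, N m; "opening": finger opening in m.
Only numpy, scipy, OpenCV 4.12 (cv2) and the standard library are available. Lean on these libraries where they do the work, as an engineer would, in place of code of your own. Each camera call takes 0.05 s, during which the arm holds its last target. There are 200 camera calls.

## Task

Get the airbrush ready for me: turn the regulator knob on the little compressor clockwise until its pointer meets the steel mark tab, then push the knob down to lock it there. Then draw the airbrush with the colour cup out of its holder, turn it level with the cup upright, and keep holding it like that, at least 20 cm above the table and touching nothing else, so that I can push the air hose onto the plug underneath; finish with it still in the gripper. Leave the other airbrush in its place and the other things where they stand.

Things in the scene. Friction and masses are not known exactly. Their poses are not given: they have to be found in the camera images.
- compressor: Fixed mini airbrush compressor 150 x 250 mm, 160 mm high (x, y, z), origin at the centre of its underside, z up. It carries the regulator at its -y end: vertical regulator axis at (-10, -150) mm in this frame: clear water bowl, round gauge facing -y, 62 mm bonnet flange (top at z = 163 mm), black knob on top.
- knob (a joint): Angle (rad) of the ribbed round knob (grip part 39 mm across, 22 mm tall, over a 41 mm skirt 12 mm tall); grows when turned clockwise seen from above. It turns stiffly (0.06 N m) and stays where left. Always starts 0.5 to 1.4 rad short of the mark, which is reached by turning clockwise.
- lock (a joint): Downward travel (m) of the knob: 0 = up and unlocked (start), 0.006 = pushed fully down over its splined collar and locked. Needs about 7 N and stays where left.
- knob_top (a point): Centre of the knob's flat top, on the turning axis (it goes down with the knob). The ribbed grip part reaches from here 22 mm down; fingertips should not go more than 22 mm below this point. Round, so it can be gripped at any yaw. Clear of other parts from above.
- knob_pointer (a point): Outer end of the small nib on the knob's skirt, 27 mm from the axis, 30 mm below knob_top; a raised line on the knob's top points the same way.
- mark (a point): Inner end of the upright steel tab on the ring round the bonnet flange, 27 mm from the knob's axis; the ring is fixed during the job, but clipped at another angle each time. The pointer meets it when knob_pointer stands over this point in plan.
- holder: Fixed airbrush holder, steel base plate 130 x 170 x 8 mm, origin at the centre of its underside, z up. Two wire cradles at y = +45 and -45 mm, each with two 6 mm wires 16 mm apart under the barrel and a black nose cup (15 mm bore, 21 mm deep). An airbrush stands in each, nose down at 55 degrees to the table, tail up towards -x of this frame, handle free.
- airbrush: The one to take: loose steel airbrush, 156 mm long, about 0.13 kg, with a lidded colour cup (27 mm across) on top. Origin on the axis of its 13 mm barrel, at the air plug stem; x runs along the barrel to the nose tip (61 mm away), z to the cup side (cup top 42 mm from the axis, at x = 20 mm); the plug (8 mm thick) points along -z, to 30 mm from the axis. Which cradle it is in varies.
- airbrush_grip (a point): Middle of that airbrush's handle, on the axis at x = -48 mm, a good place to grip with the fingers closing along the airbrush's y (level while in the holder). The handle, 12 mm thick, runs from x = -27 to its tapered end at -95 mm; centre of mass near x = 5 mm. In the holder this point is about 109 mm above the table; the cradle wires end 36 mm nearer to the nose.
- airbrush_plain: The other airbrush, the same but with no cup on top, in the other cradle, 90 mm beside; leave it in its cradle. Same axes.
- can_a: Tall white spray can, 65 mm thick, 200 mm high, origin under its centre; leave alone.
- can_b: Dark spray can, 65 mm thick, 165 mm high, origin under its centre; leave alone.
- tape: Roll of masking tape lying flat, 104 mm across, 48 mm high; leave alone.
- paint_a: Small paint bottle, 32 mm thick, 85 mm high, origin under its centre; leave alone.
- paint_b: Another such paint bottle; leave alone.
- dispenser: Black desk tape dispenser, 130 x 60 mm, 73 mm high; leave alone.
- carton: Small cardboard carton 70 x 110 mm, 45 mm high; leave alone.
There are look-alikes about, which are no part of the job. What is shaped like the airbrush but blue is not meant.

How it is judged:
By the outcome, as a careful person would: the job done as asked, in the order asked, and still so for the second after the job is handed in, while the arm keeps its last pose, push and grip.
It also fails if it takes over 61 s, if anything falls off the work surface, if the arm or the gripper's body presses on something with over 40 N, if the wrist force passes 120 N, or if a joint passes its speed limit or range.

## Working session

There is one attempt and no reset: what is moved stays moved. The work goes in short steps, each a Python script; the robot and the scene stay as the last script left them, time stands still between calls to the robot, and variables do not carry over. Pictures are saved under pics/ and viewed, about 8 in all and at most 12, crops included, and the job is handed in when it is done.

```bash
mkdir -p pics; ls; python3 - <<'E'
from rig import robot
import cv2, numpy as np
for n in ["top","scene"]:
    im=robot.grab_frame(n); cv2.imwrite(f"pics/{n}0.png",im[:,:,::-1])
    i=robot.camera_info(n); R=cv2.Rodrigues(np.array(i["rvec"]))[0]
    print(n,i["fx"],i["cx"],i["cy"],"C",-R.T@np.array(i["tvec"]),"fwd",R[2],"right",R[0])
    b=cv2.resize(im[:,:,::-1],(800,600),interpolation=cv2.INTER_CUBIC); cv2.imwrite(f"pics/{n}0b.png",b)
print(robot.get_state())
E
```

```text
pics
top 362.56965078153337 256.9867042763903 196.3452758006402 C [ 0.42226301 -0.04901921  1.28958866] fwd [ 0.09268466  0.0284808  -0.9952881 ] right [-0.01050952 -0.99950716 -0.02958021]
scene 493.512821886899 255.89314992219997 191.3144652828549 C [1.4194565  0.64187484 0.88553116] fwd [-0.65496557 -0.50702922 -0.5603048 ] right [-0.60893517  0.79319756 -0.00596598]
{'time': 0.1, 'qpos': array([-1.32550009,  0.41789527, -0.0102879 ,  1.61407265,  0.00471908,
        1.11067953, -0.05299498]), 'joint_vel': array([-1.70041901e-03,  3.00652659e-04, -3.05677245e-04, -1.33751010e-03,
        1.21181235e-03,  7.61281192e-05, -7.84837093e-04]), 'effort': array([ 1.24131861e-03, -8.52596068e+01,  6.40505925e-01, -4.26700759e+01,
       -4.87844960e-02,  1.61422236e-02,  4.81377106e-05]), 'ee_pos': array([0.17673966, 0.59918552, 0.22391714]), 'tool_rot': array([[-9.59157214e-01,  2.82873475e-01, -1.89222494e-04],
       [ 2.82873518e-01,  9.59156683e-01, -1.01460734e-03],
       [-1.05511483e-04, -1.02669398e-03, -9.99999467e-01]]), 'force': array([-0.59206309,  0.1810906 ,  1.30718951]), 'moment': array([ 0.01309373, -0.00427755,  0.01217747]), 'opening': 0.09413929622682479}
```

View pics/top0b.png

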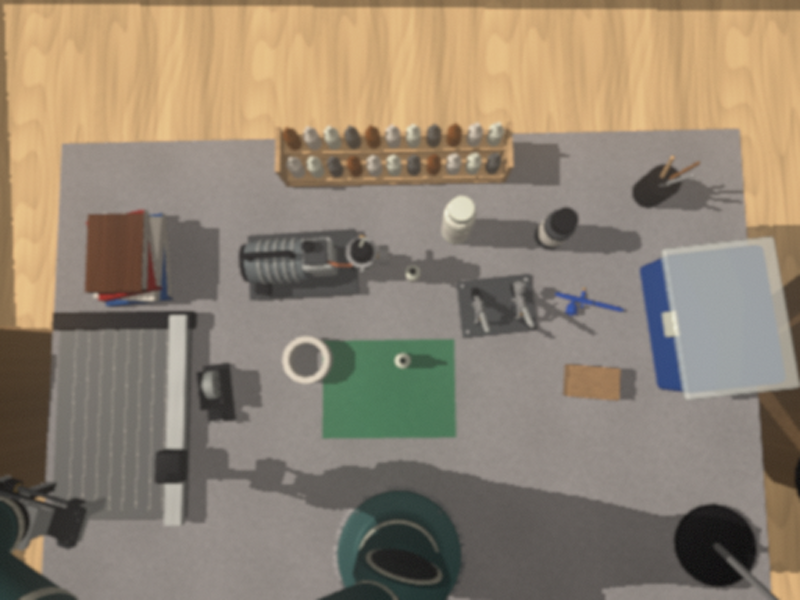

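View pics/scene0b.png

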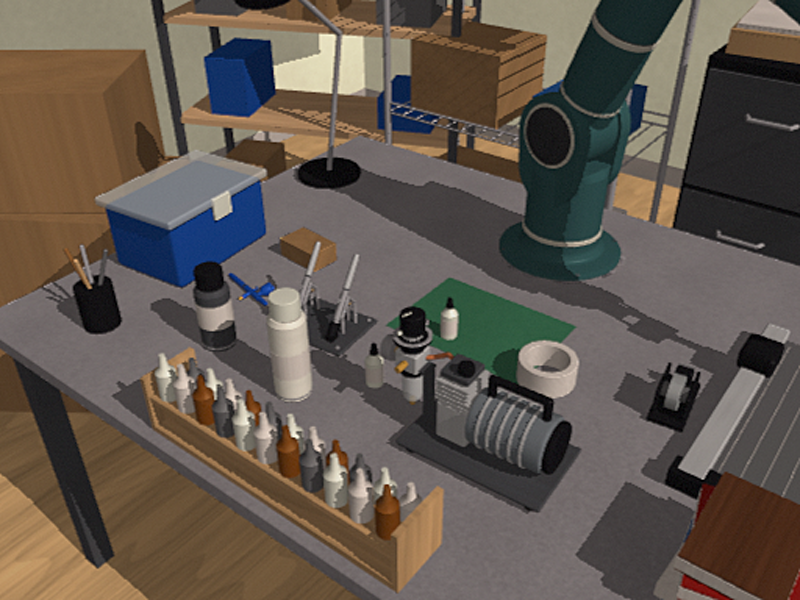

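The top view (800x600) shows the knob at (361,248) on the compressor's right end, and the holder at (500,305). The candidates are the right cradle's brush at (523,300), which looks thicker, as if it has the cup, the left cradle's brush at (480,312), which looks plain, and the blue one at (590,302), which is out. In the scene view the tails, at (318,245) and (352,258), lean towards the robot. I'll check both with the wrist camera.

```bash
cat > h.py <<'E'
from rig import robot
import cv2, numpy as np
def cam(n):
    i=robot.camera_info(n); R=cv2.Rodrigues(np.array(i["rvec"]))[0]
    K=np.array([[i["fx"],0,i["cx"]],[0,i["fy"],i["cy"]],[0,0,1]]); return K,R,np.array(i["tvec"]).ravel()
def ray(c,uv):
    K,R,t=c; d=R.T@np.linalg.solve(K,[*uv,1.]); return -R.T@t,d/np.linalg.norm(d)
def onz(c,uv,z):
    o,d=ray(c,uv); return o+d*(z-o[2])/d[2]
def tri(obs):
    A=np.zeros((3,3));b=np.zeros(3)
    for c,uv in obs:
        o,d=ray(c,uv);P=np.eye(3)-np.outer(d,d);A+=P;b+=P@o
    p=np.linalg.solve(A,b)
    return p,[np.linalg.norm(np.cross(p-ray(c,uv)[0],ray(c,uv)[1])) for c,uv in obs]
def proj(c,p):
    K,R,t=c;q=K@(R@np.asarray(p)+t);return q[:2]/q[2]
def down(yaw):  # tool y axis at angle yaw in plan, z down
    y=np.array([np.cos(yaw),np.sin(yaw),0]);z=np.array([0,0,-1.]);return np.c_[np.cross(y,z),y,z]
def shot(tag):
    c=cam("wrist");im=robot.grab_frame("wrist")[:,:,::-1].copy();cv2.imwrite(f"pics/{tag}.png",im)
    np.savez(f"pics/{tag}.npz",K=c[0],R=c[1],t=c[2]);return c,im
def load(tag):
    f=np.load(f"pics/{tag}.npz");return (f["K"],f["R"],f["t"]),cv2.imread(f"pics/{tag}.png")
E
python3 - <<'E'
from h import *
ct=cam("top");s=.64
for n,uv,z in [("knob",(361,247),.2),("tr",(533,276),.008),("tl",(458,284),.008),("bl",(465,337),.008),("br",(541,325),.008),("tailR",(534,323),.15),("tailL",(487,330),.15)]:
    print(n,onz(ct,(uv[0]*s,uv[1]*s),z).round(3))
c=cam("wrist");st=robot.get_state();R=st["tool_rot"]
print("cam in tool",R.T@(-c[1].T@c[2]-st["ee_pos"]),"fwd",R.T@c[1][2],"f",c[0][0,0])
for y in np.arange(-3,3.2,.39):
    q=robot.ik([.5,0,.4],down(y)); print(round(y,2),None if q is None else np.round(q,2))
E
```

```text
knob [0.642 0.06  0.2  ]
tr [ 0.608 -0.311  0.008]
tl [ 0.592 -0.141  0.008]
bl [ 0.471 -0.155  0.008]
br [ 0.496 -0.326  0.008]
tailR [ 0.492 -0.281  0.15 ]
tailL [ 0.479 -0.187  0.15 ]
cam in tool [ 0.08056242 -0.00065836 -0.16083344] fwd [-2.73730396e-01 -9.22604240e-04  9.61806019e-01] f 305.53423021669363
-3.0 None
-2.61 [-1.05  0.1   1.07  1.69 -0.09  1.41 -2.57]
-2.22 [-1.05  0.1   1.07  1.69 -0.09  1.41 -2.18]
-1.83 [-0.8   0.07  0.79  1.68 -0.05  1.41 -1.83]
-1.44 [-0.89  0.08  0.89  1.68 -0.06  1.41 -1.43]
-1.05 [-0.82  0.08  0.82  1.68 -0.06  1.41 -1.05]
-0.66 [-0.79  0.07  0.78  1.68 -0.05  1.41 -0.66]
-0.27 [-0.77  0.07  0.77  1.68 -0.05  1.41 -0.27]
0.12 [-0.76  0.07  0.74  1.68 -0.05  1.41  0.12]
0.51 [-0.74  0.07  0.72  1.68 -0.05  1.41  0.5 ]
0.9 [-0.72  0.07  0.7   1.68 -0.05  1.41  0.89]
1.29 [-0.71  0.07  0.69  1.68 -0.05  1.41  1.28]
1.68 [-0.7   0.07  0.68  1.68 -0.04  1.41  1.67]
2.07 [-0.66  0.07  0.65  1.68 -0.04  1.41  2.06]
2.46 [-0.63  0.07  0.61  1.68 -0.04  1.41  2.44]
2.85 [ 0.91  0.17 -1.09  1.63  0.15  1.43  2.65]
```

```bash
python3 - <<'E'
from h import *
robot.move_ptp([.70,.06,.29],down(np.pi/2)); robot.pause(.2); _,a=shot("k1")
robot.move_ptp([.60,.03,.29],down(np.pi/2)); robot.pause(.2); _,b=shot("k2")
robot.move_ptp([.53,-.23,.29],down(np.pi/2)); robot.pause(.2); _,c=shot("h1")
robot.move_ptp([.53,-.13,.29],down(np.pi/2)); robot.pause(.2); _,d=shot("h2")
g=lambda x:cv2.resize(x,(400,300),interpolation=cv2.INTER_AREA)
cv2.imwrite("pics/m1.png",np.vstack([np.hstack([g(a),g(b)]),np.hstack([g(c),g(d)])]))
print(robot.get_state()["time"],robot.get_state()["qpos"].round(2))
E
```

```text
5.8 [-0.26  0.24  0.53  1.75 -0.13  1.19  1.88]
```

View pics/m1.png

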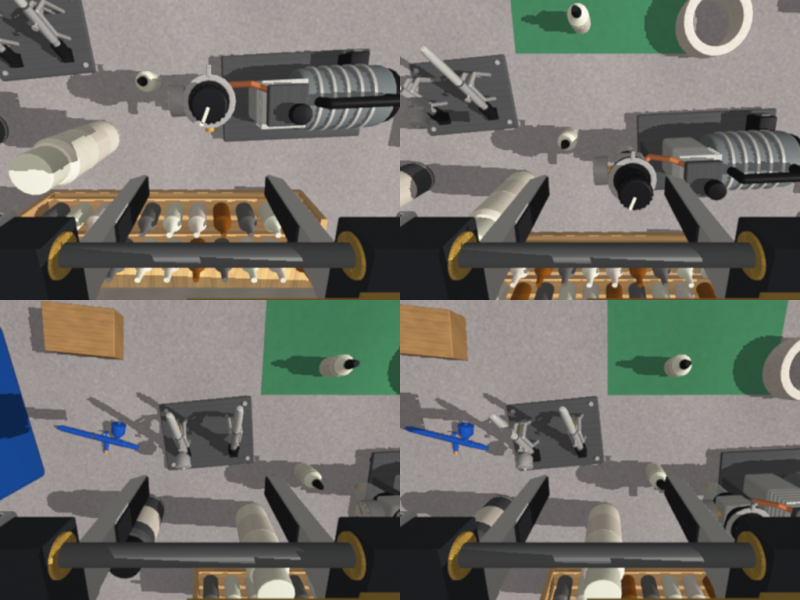

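The montage shows the knob at k1 (209,103) with its white top line pointing toward (206,120). In h1 the brush in the left cradle at (180,440) has a fat cup block at (183,461). The one at (235,430) is plain, and the blue one at (105,435) is a decoy. I'll check this in close crops.

```bash
python3 - <<'E'
from h import *
def crop(t,x0,y0,w,h,W,H): 
    _,i=load(t); return cv2.resize(i[y0:y0+h,x0:x0+w],(W,H),interpolation=cv2.INTER_CUBIC)
a=crop("k1",218,78,100,100,400,400)
b=crop("k2",250,180,100,75,400,300)
c=crop("h1",190,115,140,105,400,300)
a=crop("k1",218,83,100,75,400,300); d=crop("h2",110,115,140,105,400,300)
cv2.imwrite("pics/m2.png",np.vstack([np.hstack([a,b]),np.hstack([c,d])]))
E
```

```text
(no output)
```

View pics/m2.png

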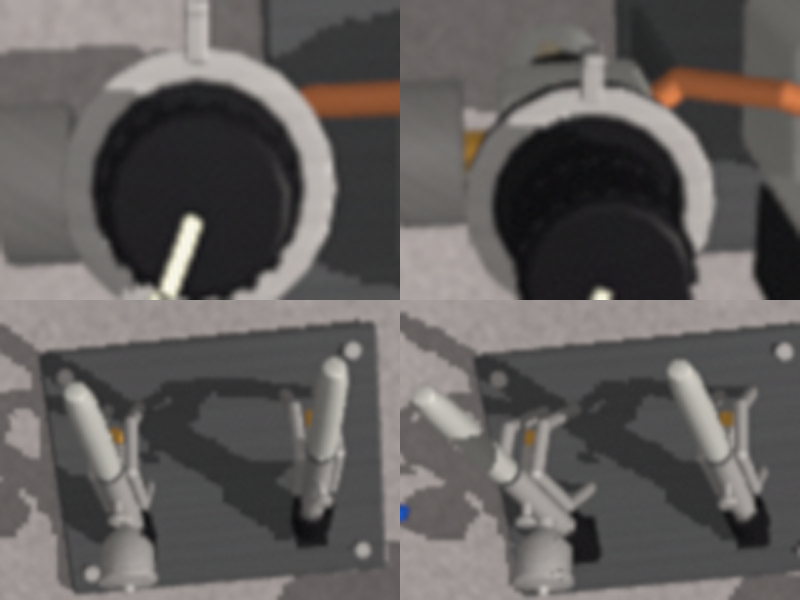

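```bash
python3 - <<'E'
from h import *
def crop(i,x0,y0,w,h,W,H): return cv2.resize(i[y0:y0+h,x0:x0+w],(W,H),interpolation=cv2.INTER_CUBIC)
a=load("k1")[1];b=load("k2")[1];s=cv2.imread("pics/scene0.png")
top=np.hstack([crop(a,218,78,100,100,400,400),crop(b,250,190,100,100,400,400)])
cv2.imwrite("pics/m3.png",np.vstack([top,np.hstack([crop(s,240,190,60,30,400,200),np.zeros((200,400,3),np.uint8)])]))
E
```

```text
(no output)
```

View pics/m3.png

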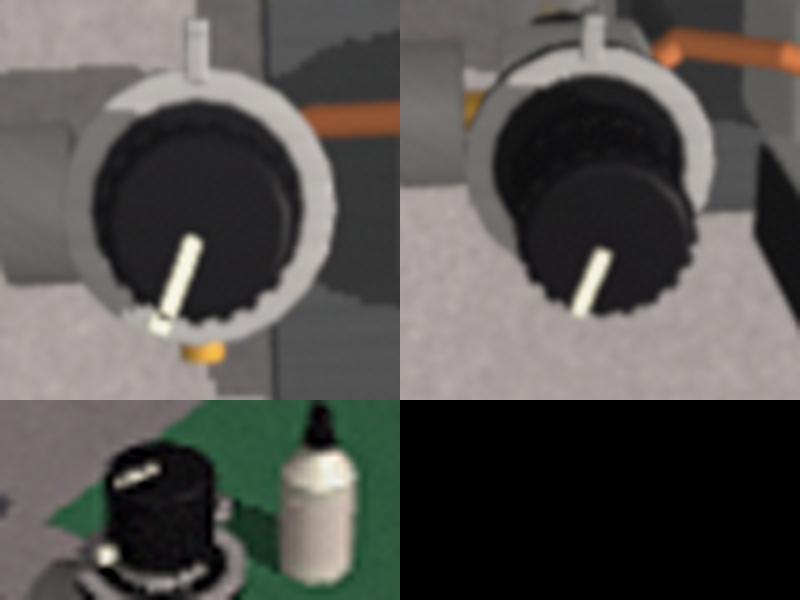

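```bash
python3 - <<'E'
from h import *
c1=load("k1")[0];c2=load("k2")[0];h1=load("h1")[0];h2=load("h2")[0]
p1=lambda X,Y:(218+X/4-.375,78+Y/4-.375); p2=lambda X,Y:(250+X/4-.375,190+Y/4-.375)
q1=lambda X,Y:(190+X*.35-.33,115+Y*.35-.33); q2=lambda X,Y:(110+X*.35-.33,115+Y*.35-.33)
def P(n,a,e): print(n,a.round(4),np.round(e,4))
P("linestart",*tri([(c1,p1(193,238)),(c2,p2(205,250))]))
P("tab",*tri([(c1,p1(198,80)),(c2,p2(193,60))]))
# ring outer circle and knob skirt
print("ring ctr k1",onz(c1,p1(200,208),.163),"edges",onz(c1,p1(66,208),.163),onz(c1,p1(336,208),.163),onz(c1,p1(200,68),.163))
print("ring ctr k2 edges",onz(c2,p2(66,160),.163),onz(c2,p2(315,160),.163),onz(c2,p2(193,50),.163))
print("knobtop edges",onz(c1,p1(108,222),.2),onz(c1,p1(290,222),.2), onz(c2,p2(118,235),.2),onz(c2,p2(290,235),.2))
print("line",onz(c1,p1(193,238),.2),onz(c1,p1(168,312),.2)); print("nib",onz(c1,p1(158,333),.17))
for n,x,y in [("tl",40,53),("tr",373,22),("br",385,265),("bl",75,292)]: print(n,onz(h1,q1(x,y),.008).round(4))
P("tailend",*tri([(h1,q1(75,90)),(h2,q2(22,95))]))
P("lidknob",*tri([(h1,q1(129,289)),(h2,q2(143,289))]))
P("plaintail",*tri([(h1,q1(335,65)),(h2,q2(279,68))]))
E
```

```text
linestart [0.642  0.0613 0.2077] [0.0003 0.0003]
tab [0.6113 0.0623 0.1674] [0. 0.]
ring ctr k1 [0.63943494 0.0628542  0.163     ] edges [0.63944504 0.03189156 0.163     ] [0.63942469 0.09427385 0.163     ] [0.60864713 0.06275547 0.163     ]
ring ctr k2 edges [0.63937268 0.0314206  0.163     ] [0.6393315  0.09440316 0.163     ] [0.61019716 0.06267085 0.163     ]
knobtop edges [0.63962033 0.04391896 0.2       ] [0.63960803 0.08067672 0.2       ] [0.64210781 0.04293899 0.2       ] [0.64207901 0.08154152 0.2       ]
line [0.64280588 0.06109229 0.2       ] [0.65786607 0.05596565 0.2       ]
nib [0.66737277 0.05314151 0.17      ]
tl [ 0.4861 -0.3161  0.008 ]
tr [ 0.4708 -0.1507  0.008 ]
br [ 0.5972 -0.1378  0.008 ]
bl [ 0.6129 -0.304   0.008 ]
tailend [ 0.4877 -0.2774  0.1472] [0.0003 0.0003]
lidknob [ 0.5852 -0.2676  0.0779] [0.0004 0.0004]
plaintail [ 0.4788 -0.1877  0.1471] [0.0002 0.0002]
```

Cup confirmed: it is on the -y cradle's brush. The knob's nib and line point to azimuth -0.33 and the only steel tab is at +3.14. That is 2.8 rad clockwise, more than the stated 1.4. I'll turn 1.2 rad first, then look again.

```bash
cat >> h.py <<'E'
AX=np.array([.6393,.0630])
def turn(a,z=.204,yaw0=1.5):
    robot.move_ptp([*AX,.26],down(yaw0)); robot.move_linear([*AX,z],velocity=.08); robot.gripper_to(0.0)
    st=robot.get_state();print("opening",st["opening"],"F",st["force"].round(1))
    q=st["qpos"].copy(); n=max(1,int(np.ceil(abs(a)/.35)))
    for k in range(n):
        qq=q.copy();qq[6]-=a*(k+1)/n;robot.goto_joints(qq)
    st=robot.get_state();print("moment",st["moment"].round(3),"pos",st["ee_pos"].round(4),"yaw",np.arctan2(*st["tool_rot"][1::-1,1]))
    robot.gripper_to(.09); robot.move_linear([*AX,.26],velocity=.15)
E
python3 - <<'E'
from h import *
robot.gripper_to(.09)
turn(1.2)
robot.move_ptp([.70,.06,.29],down(np.pi/2)); robot.pause(.2); _,a=shot("k3")
robot.move_ptp([.70,-.0,.29],down(np.pi/2)); robot.pause(.2); _,b=shot("k4")
r=lambda i,x,y:cv2.resize(i[y:y+100,x:x+100],(400,400),interpolation=cv2.INTER_CUBIC)
cv2.imwrite("pics/m4.png",np.hstack([r(a,218,78),r(b,280,78)]))
print(robot.get_state()["time"])
E
```

```text
opening 0.038266132924965765 F [-0.3 -0.7  2.3]
moment [ 1.541 -2.193 -0.016] pos [0.6402 0.064  0.2041] yaw 0.30799230038760916
13.7667
```

View pics/m4.png

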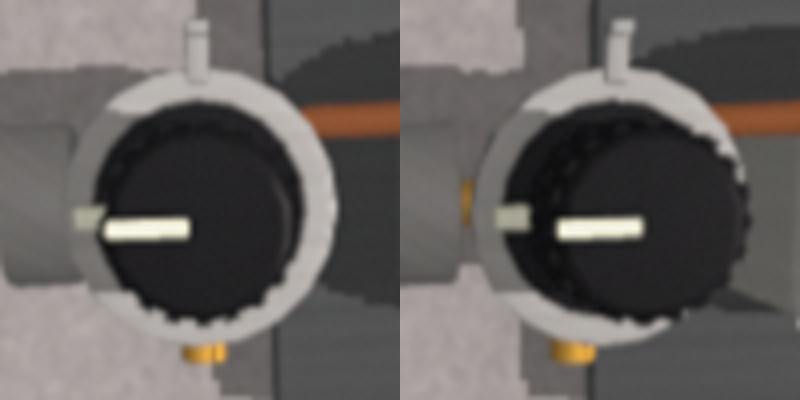

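The nib at (88,218) moved clockwise as commanded. There is still only one tab, at (198,60), so I'll trust the picture and compute what is left.

```bash
cat > m.py <<'E'
from h import *
def az(p): return np.arctan2(p[1]-AX[1],p[0]-AX[0])
def white(tag):  # pale line blobs: (pixel centroid, ends along fitted line)
    c,i=load(tag); f=i.astype(int); b,g,r=f[...,0],f[...,1],f[...,2]
    return c,((r>200)&(g>195)&(r-b>10)).astype(np.uint8)
def lineaz(tag,box=(218,78,100,100),z=.205):
    c,m=white(tag);x,y,w,h=box
    v,u=np.nonzero(m[y:y+h,x:x+w]); P=np.array([onz(c,(a+x,b+y),z)[:2] for a,b in zip(u,v)])
    d=cv2.fitLine(P.astype(np.float32),cv2.DIST_HUBER,0,.001,.001).ravel()
    mid=P.mean(0); a=np.arctan2(d[1],d[0])
    if (np.cos(a)*(mid-AX)[0]+np.sin(a)*(mid-AX)[1])<0: a+=np.pi
    off=np.cross([*d[:2]],AX-d[2:])
    return a,len(u),mid,off
E
python3 - <<'E'
from m import *
p=lambda X,Y:(218+X/4-.375,78+Y/4-.375)
c1=load("k1")[0];c3,c4=load("k3")[0],load("k4")[0]
for t in ("k1","k3"): print(t,lineaz(t))
print("nib k1",az(onz(c1,p(160,328),.173)),"k3",az(onz(c3,p(76,218),.173)),az(onz(c4,(280+498/4-100-.375,78+217/4-.375),.173)))
print("tab in/out k3",az(onz(c3,p(198,80),.167)),az(onz(c3,p(198,30),.18)))
print("tri tab",tri([(c3,p(198,80)),(c4,(280+(618-400)/4-.375,78+80/4-.375)),(load("k2")[0],(250+193/4-.375,190+60/4-.375))]))
print("tri nib",tri([(c3,p(74,218)),(c4,(280+(498-400)/4-.375,78+217/4-.375))]))
print("tri line outer",tri([(c3,p(105,230)),(c4,(280+(557-400)/4-.375,78+229/4-.375))]))
E
```

```text
k1 (np.float32(-0.3686898), 92, array([0.65188635, 0.05781297]), array(0.00030243))
k3 (np.float32(-1.562826), 72, array([0.64024809, 0.05205556]), array(-0.00107506))
nib k1 -0.33931908898741847 k3 -1.5183936787966232 -1.5174956031346551
tab in/out k3 -3.108008198049344 -3.113427852417306
tri tab (array([0.61125959, 0.06216378, 0.16793439]), [np.float64(0.00011793599887850334), np.float64(0.00012733451611589118), np.float64(6.82964057171027e-05)])
tri nib (array([0.64010027, 0.03512794, 0.18144446]), [np.float64(2.1489938934431643e-05), np.float64(2.1489938934191753e-05)])
tri line outer (array([0.64042143, 0.04351973, 0.2071628 ]), [np.float64(2.1642048470216082e-05), np.float64(2.164204847032075e-05)])
```

```bash
sed -i 's/^AX=.*/AX=np.array([.6402,.0632])/' h.py; python3 - <<'E'
from m import *
turn(1.54,z=.205)
for t,x in (("k5",.70),("k6",.74)):
    robot.move_ptp([x,.063,.29],down(np.pi/2)); robot.pause(.2); _,i=shot(t); print(t,lineaz(t,(218,40,100,130)))
a=load("k5")[1];b=load("k6")[1]
r=lambda i,x,y:cv2.resize(i[y:y+100,x:x+100],(400,400),interpolation=cv2.INTER_CUBIC)
cv2.imwrite("pics/m5.png",np.hstack([r(a,215,78),r(b,215,40)]))
print(robot.get_state()["time"])
E
```

```text
opening 0.03830074018344682 F [-0.7 -1.9  1.4]
moment [ 0.678 -1.789 -0.037] pos [0.6407 0.0632 0.2051] yaw -0.034702455207459
k5 (np.float32(3.1877062), 121, array([0.62411442, 0.06133068]), array(0.00120969))
k6 (np.float32(3.1915743), 109, array([0.62641763, 0.06141953]), array(0.00108967))
21.5833
```

View pics/m5.png

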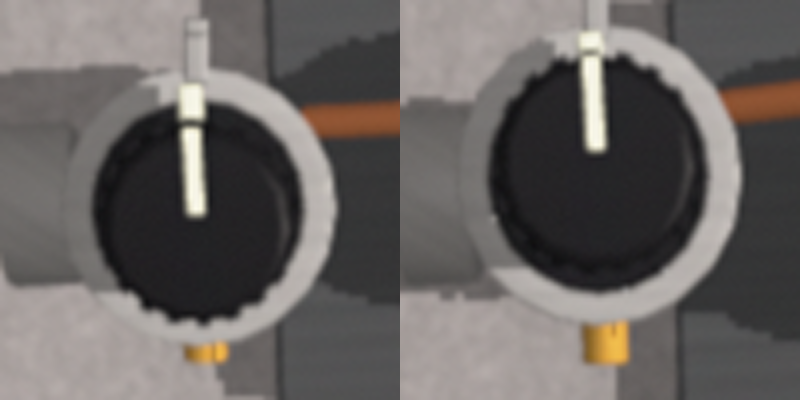

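The nib at (191,100) is just left of the tab at (197,60), so a few hundredths of a rad remain. I'll measure the columns.

```bash
python3 - <<'E'
from m import *
for t,y0 in (("k5",78),("k6",40)):
    c,m=white(t);g=load(t)[1].sum(2)/3
    print(t)
    for r in range(y0-4 if y0>60 else 22,y0+34): 
        u=np.nonzero(m[r,240:290])[0]; print(r,(u.min()+240,u.max()+240,round(u.mean()+240,1)) if len(u) else None, g[r,258:272].astype(int) if r<y0+27 else '')
E
```

```text
k5
74 None [158 159 159 160 161 158 146 113 100  99  99 102 102 103]
75 None [158 157 157 159 161 159 145 111  98 100 102 102 102 102]
76 None [159 158 158 160 162 160 146 113  99 102 101 101 102 103]
77 None [164 162 161 161 164 162 146 112 100 100 101 101 102 101]
78 None [165 163 164 165 165 162 147 112  99  98 100  99 100  99]
79 None [167 164 165 167 166 162 147 112  98  99  98  98  98  98]
80 None [165 165 166 168 166 163 149 112  99  99  99  98  97  99]
81 None [164 164 166 163 161 159 145 113 101 102 101 100  99  99]
82 None [162 163 159 148 150 151 145 128 121 107 101 101 101 100]
83 None [160 162 155 144 159 166 167 168 162 120 102 103 104 104]
84 None [159 161 154 145 166 175 178 183 176 126 102 102 105 106]
85 None [159 159 151 138 155 164 167 173 167 121 101 103 105 107]
86 None [159 158 150 130 140 147 151 160 163 120 100 102 104 105]
87 None [160 159 150 137 155 159 163 173 172 124 101 102 102 105]
88 None [160 160 151 143 167 173 176 184 179 128 102 103 104 104]
89 None [159 158 152 144 169 175 178 186 180 130 104 104 105 105]
90 None [157 157 149 142 168 175 178 185 
[... 4933 characters left out ...]
t64(262), np.int64(264), np.float64(263.0)) [ 37  45  97 180 235 239 227 157  71  36  39  39  39  39]
65 (np.int64(262), np.int64(264), np.float64(263.0)) [ 37  44  97 181 235 239 227 162  76  36  38  38  39  38]
66 (np.int64(262), np.int64(264), np.float64(263.0)) [ 37  45  94 179 235 239 231 177  87  37  38  39  39  39]
67 (np.int64(262), np.int64(264), np.float64(263.0)) 
68 (np.int64(262), np.int64(264), np.float64(263.0)) 
69 (np.int64(262), np.int64(265), np.float64(263.5)) 
70 (np.int64(262), np.int64(265), np.float64(263.5)) 
71 (np.int64(262), np.int64(265), np.float64(263.5)) 
72 (np.int64(262), np.int64(265), np.float64(263.5)) 
73 (np.int64(262), np.int64(265), np.float64(263.5))
```

```bash
python3 - <<'E'
from m import *
turn(.05,z=.205)
robot.gripper_to(0); robot.move_linear([*AX,.23],velocity=.1); robot.pause(.15)
z0=robot.get_state()["force"][2]
hit=robot.move_linear([*AX,.222],velocity=.02,threshold=4); s=robot.get_state(); print("contact",hit,s["ee_pos"],s["force"]-[0,0,z0])
z1=s["ee_pos"][2]
hit=robot.move_linear([*AX,.208],velocity=.02,threshold=22); s=robot.get_state(); print("push",hit,s["ee_pos"],s["force"]-[0,0,z0])
robot.pause(.1);s=robot.get_state(); print(s["ee_pos"],s["force"]-[0,0,z0])
robot.move_linear([*AX,.26]); robot.gripper_to(.07)
for t,x in (("k7",.70),("k8",.64)):
    robot.move_ptp([x,.063,.29],down(np.pi/2)); robot.pause(.2); _,i=shot(t); print(t,lineaz(t,(218,40,100,200)))
a=load("k7")[1];b=load("k8")[1]
r=lambda i,x,y:cv2.resize(i[y:y+100,x:x+100],(400,400),interpolation=cv2.INTER_CUBIC)
cv2.imwrite("pics/m6.png",np.hstack([r(a,215,78),r(b,215,140)]))
print(robot.get_state()["time"])
E
```

```text
opening 0.03814798299714001 F [ 0.1 -1.2  1. ]
moment [-0.197  0.118 -0.047] pos [0.6402 0.0629 0.205 ] yaw 1.450830236386473
contact True [0.64031556 0.06322751 0.22469199] [-0.25379998 -0.34844031  0.18068016]
push True [0.64041178 0.06322621 0.22014456] [-3.61348301 -1.24237335 12.01867217]
[0.64042556 0.06325068 0.22015907] [-4.52983975 -0.3655361  13.0692191 ]
k7 (np.float32(3.1443765), 110, array([0.62350246, 0.06248244]), array(0.00093423))
k8 (np.float32(3.1407475), 89, array([0.62099504, 0.06203754]), array(0.00117869))
31.125
```

View pics/m6.png

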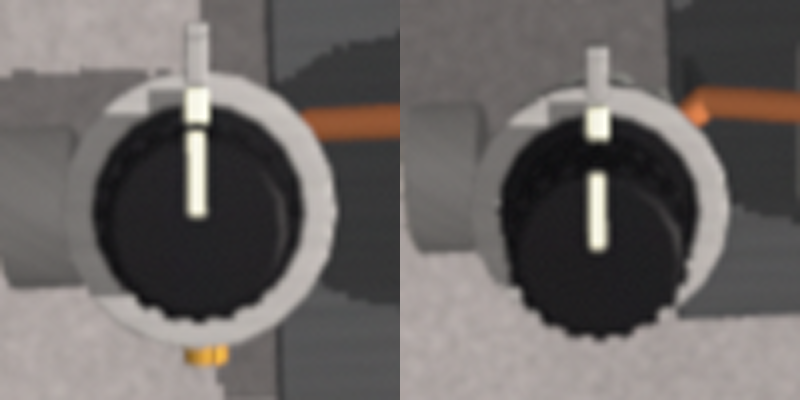

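Nib (197,105) and tab (198,55) are now in line. The push only travelled about 4.5 mm, so I'll press again, further.

```bash
python3 - <<'E'
from m import *
robot.gripper_to(0); robot.move_ptp([*AX,.235],down(np.pi/2)); robot.pause(.2)
z0=robot.get_state()["force"]
for zt in (.2225,.2205,.219,.218,.217,.216,.215):
    hit=robot.move_linear([*AX,zt],velocity=.02); robot.pause(.15); s=robot.get_state(); f=s["force"]-z0; print(zt,s["ee_pos"].round(4),f.round(1))
    if f[2]>28: break
robot.move_linear([*AX,.26]); robot.gripper_to(.07)
robot.move_ptp([.64,.063,.29],down(np.pi/2)); robot.pause(.2); shot("k9"); print(lineaz("k9",(218,40,100,200)),robot.get_state()["time"])
# holder geometry
pl=lambda a:np.array(a)
c=np.mean([[.4861,-.3161],[.4708,-.1507],[.5972,-.1378],[.6129,-.304]],0)
xd=np.array([.6129-.4861+.5972-.4708,-.304+.3161-.1378+.1507]);xd/=np.linalg.norm(xd);print("c",c,"yaw",np.arctan2(xd[1],xd[0]))
yd=np.array([-xd[1],xd[0]]);
for p in ([.4877,-.2774],[.5852,-.2676],[.4788,-.1877]): print("in holder",(np.array(p)-c)@xd,(np.array(p)-c)@yd)
E
```

```text
0.2225 [0.6402 0.0632 0.2226] [-0.7 -0.4 -0.5]
0.2205 [0.6402 0.0632 0.2205] [ 0.2 -0.9 -0. ]
0.219 [0.6405 0.0632 0.2201] [-4.4 -1.4 12.2]
0.218 [0.6406 0.0633 0.22  ] [-7.9 -3.2 21.1]
0.217 [0.6408 0.0633 0.2198] [-10.7  -2.8  29.9]
(np.float32(3.1383047), 88, array([0.62106894, 0.06205003]), array(0.00121287)) 37.3833
c [ 0.54175 -0.22715] yaw 0.09841718658211947
in holder -0.05872593252922903 -0.044695971278991456
in holder 0.03926519096458395 -0.044523586766058755
in holder -0.05876908761249402 0.04544446436250511
```

The knob is bottomed: it took 30 N with no further travel, and the angle held at 3.138 against a tab at about 3.14–3.17. The airbrush's tail fits the holder frame (y=-44.7 mm, grip z=0.109). First, a feasibility check for the drawn and final poses.

```bash
cat > g.py <<'E'
from m import *
psi=.0984; xd=np.array([np.cos(psi),np.sin(psi),0]); yd=np.array([-np.sin(psi),np.cos(psi),0]); Z=np.array([0,0,1.])
G=np.array([.5143,-.2748,.109]); a=np.cos(np.radians(55))*xd-np.sin(np.radians(55))*Z
def tilt(th,yaw=0.): # th from straight down, outward; yaw turns about world z
    z=np.sin(th)*xd-np.cos(th)*Z; M=np.c_[np.cross(yd,z),yd,z]
    return cv2.Rodrigues(np.array([0,0,yaw]))[0]@M
E
python3 - <<'E'
from g import *
for p,th in ((G+[0,0,.12],0),(G,0),(G-.1*a,0)): 
    q=robot.ik(p,tilt(th)); print(None if q is None else q.round(2))
for yaw in (0,-.5):
  for p in ([.50,-.29,.38],[.50,-.28,.45],[.42,-.26,.45],[.55,-.30,.40]):
    q=robot.ik(p,tilt(np.radians(55),yaw)); print(yaw,p,None if q is None else q.round(2))
E
```

```text
[ 0.46  0.34 -0.03  1.72  0.01  1.09  2.1 ]
[ 0.47  0.48 -0.04  1.82  0.02  0.85  2.09]
[ 0.5   0.3  -0.01  1.87  0.    0.98  2.16]Traceback (most recent call last):
  File "<stdin>", line 6, in <module>
  File "g.py", line 6, in tilt
    return cv2.Rodrigues(np.array([0,0,yaw]))[0]@M
           ~~~~~~~~~~~~~^^^^^^^^^^^^^^^^^^^^^
cv2.error: OpenCV(4.12.0) /io/opencv/modules/calib3d/src/calibration_base.cpp:151: error: (-210:Unsupported format or combination of formats) The matrices must have 32f or 64f data type in function 'Rodrigues'
```

```bash
sed -i 's/\[0,0,yaw\]/[0,0,float(yaw)]/' g.py; python3 - <<'E'
from g import *
for yaw in (0,-.5):
  for p in ([.50,-.29,.38],[.50,-.28,.45],[.42,-.26,.45],[.55,-.30,.40]):
    q=robot.ik(p,tilt(np.radians(55),yaw)); print(yaw,p,None if q is None else q.round(2))
E
```

```text
0 [0.5, -0.29, 0.38] None
0 [0.5, -0.28, 0.45] [-0.35 -0.3   0.97  2.04 -0.67  0.65  2.78]
0 [0.42, -0.26, 0.45] None
0 [0.55, -0.3, 0.4] None
-0.5 [0.5, -0.29, 0.38] [-0.51 -0.38  0.84  2.27  1.07  0.28  0.7 ]
-0.5 [0.5, -0.28, 0.45] [ 0.15 -0.29  0.28  2.15  0.11  0.31  1.54]
-0.5 [0.42, -0.26, 0.45] None
-0.5 [0.55, -0.3, 0.4] [ 0.89 -0.1  -0.38  2.12 -0.65  0.19  2.25]
```

```bash
python3 - <<'E'
from g import *
for r in (.6,.7,.8):
  for z in (.42,.5):
    p=[r*np.cos(-.48),r*np.sin(-.48),z]
    q=robot.ik(p,tilt(np.radians(55),-.58)); print(np.round(p,3),None if q is None else q.round(2))
E
```

```text
[ 0.532 -0.277  0.42 ] [ 0.35 -0.19  0.04  2.15  0.38  0.23  1.15]
[ 0.532 -0.277  0.5  ] [ 0.25 -0.25  0.11  2.02  0.29  0.42  1.26]
[ 0.621 -0.323  0.42 ] [0.27 0.02 0.14 1.97 0.28 0.2  1.25]
[ 0.621 -0.323  0.5  ] [ 0.25 -0.04  0.15  1.84  0.18  0.38  1.37]
[ 0.71  -0.369  0.42 ] [0.35 0.21 0.08 1.75 0.14 0.22 1.39]
[ 0.71  -0.369  0.5  ] [0.33 0.17 0.11 1.63 0.07 0.39 1.46]
```

```bash
python3 - <<'E'
from g import *
robot.gripper_to(.06)
robot.move_ptp(G+[0,0,.12],tilt(0)); robot.move_linear(G,velocity=.1)
print(robot.get_state()["ee_pos"],robot.get_state()["force"].round(1))
robot.gripper_to(0); s=robot.get_state(); print("open",s["opening"],s["force"].round(1),s["time"])
robot.move_linear(G-.11*a,velocity=.09); s=robot.get_state(); print("drawn open",s["opening"],s["force"].round(1))
robot.move_linear((G-.11*a)+[0,0,.14],velocity=.15); 
cv2.imwrite("pics/sA.png",robot.grab_frame("scene")[:,:,::-1])
print(robot.get_state()["time"])
robot.move_ptp([.621,-.323,.5],tilt(np.radians(55),-.58)); robot.pause(.2)
s=robot.get_state();print(s["opening"],s["time"],s["force"].round(1))
_,w=shot("w1"); sc=robot.grab_frame("scene")[:,:,::-1]; cv2.imwrite("pics/sB.png",sc)
cv2.imwrite("pics/m7.png",np.hstack([cv2.resize(w,(400,300)),cv2.resize(sc,(400,300))]))
E
```

```text
[ 0.51460244 -0.27495203  0.10958464] [ 0.3 -0.9  0.1]
open 0.010113438612203277 [-1.2  0.2  1.1] 41.325
drawn open 0.010166727251153472 [ 0.1 -0.4 -1.3]
43.8333
0.009992169286252196 44.975 [ 0.6 -0.  -0.7]
```

View pics/m7.png

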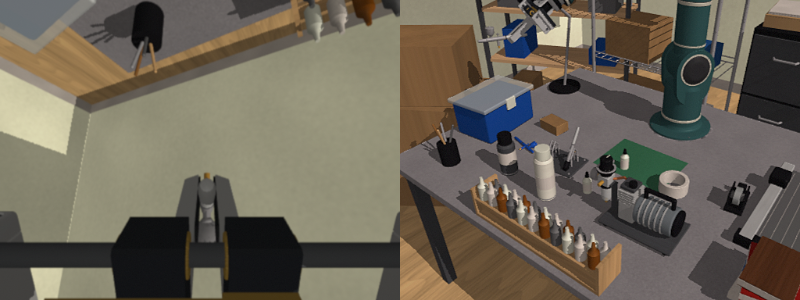

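```bash
python3 - <<'E'
from g import *
s=cv2.imread("pics/sB.png");w=load("w1")[1]
c=cam("scene");st=robot.get_state();p=st["ee_pos"]
M=tilt(np.radians(55),-.58);xb=cv2.Rodrigues(np.array([0,0,-.58]))[0]@xd
for n,q in (("tail",p-.047*xb),("nose",p+.109*xb),("plug",p+.048*xb-.03*Z),("cuptop",p+.068*xb+.042*Z)): print(n,proj(c,q).round(1),proj(load("w1")[0],q).round(1))
u,v=100,0
cv2.imwrite("pics/m8.png",np.hstack([cv2.resize(s[0:80,80:240],(800,400),interpolation=cv2.INTER_CUBIC)[:, :500],cv2.resize(w[200:320,220:310],(300,400),interpolation=cv2.INTER_CUBIC)]))
E
```

```text
tail [163.   42.9] [266.6 233.8]
nose [100.2  51.7] [265.5 268.8]
plug [127.3  60.1] [265.7 220.5]
cuptop [114.4  32. ] [265.7 321.4]
```

View pics/m8.png

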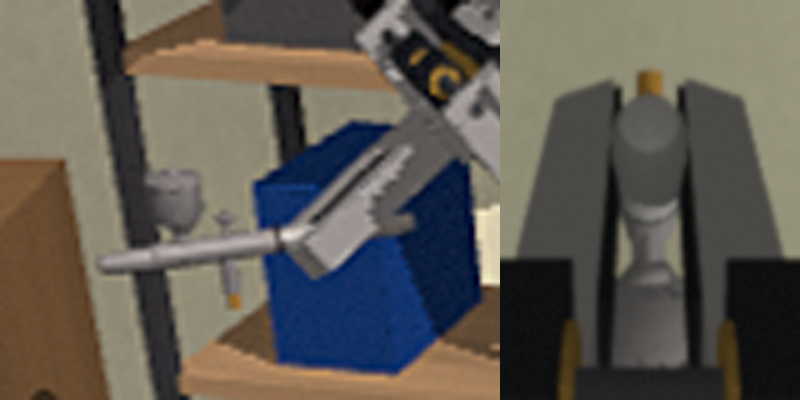

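The scene crop shows the cup up and the plug down. The nose is at (100,52.8) against a predicted (100.2,51.7), the plug at (127,60.6) against (127.3,60.1), and the tail where predicted, so the brush is level within about 1–2°. The plain airbrush is still in its cradle.

```bash
python3 - <<'E'
from rig import robot
s=robot.get_state();print(s["time"],s["opening"],s["ee_pos"]);robot.sign_off()
E
```

```text
45.075 0.010003618904759363 [ 0.62100111 -0.32313083  0.49945959]
the job is handed in; nothing more can be done
```

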